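Hang a washed caliper bracket on the drying rail

TASK

The washed brake-caliper bracket hangs by its strap hook on the arm of the small drip stand. Lift it off, hook it over the drying rail in the open stretch where no keeper bar runs above the rail, setting it down gently, and slide it along under the keeper until the hook touches the stop collar. The collar is only finger-tight, so do not push it along; leave the bracket hanging upright against it, and disturb nothing else on the bench.

Things in the scene. Friction and masses are not known exactly. Their poses are not given: they have to be found in the camera images.
- hanger: The work: a bent steel strap hook, 30 mm wide along its y, with a gold-plated caliper bracket bolted under it; one rigid piece, 0.4 to 0.75 kg, hanging on the drip stand at the start. Origin: the axis of the 16 mm rod it hangs on, when seated; y along that rod, z up, grip on its -x side. The bend tops out at z +13 mm; inside, the hook is 20 mm wide and 8 mm above the origin.
- grip (a point): Middle of the hanger's grip: an upright black-sleeved tab, 30 mm wide in y, 10 mm thick in x, 44 mm tall (z +14 to +58 mm in the hanger's frame). This point is at (-34.5, 0, +38) mm in the hanger's frame. Can be taken from above across the 30 mm width.
- hook_tip (a point): Lower end of the hook's short front leg (x +10 to +19 mm), at (+16.5, 0, -20) mm in the hanger's frame. The long back leg is at x -15 to -10 mm. Raised 30 mm from its seat, the tip clears the rod and the hook can go over it in its x direction.
- bracket_top (a point): Top of the bracket under the hook, at (0, 0, -70) mm in the hanger's frame; the bracket is a frame 126 mm tall below this, 40 mm wide in y, x -44 to +45 mm. It passes under the rod while the hook's tip passes over: raised more than 60 mm from its seat it strikes the rod from below.
- stand: Drip stand: grey tray 160 x 170 x 18 mm, one post on its -y side (75 mm from the hook) and a horizontal arm, a 16 mm rod along its y, axis 250 mm above the table; post top 256 mm, free end at +y turned up 20 mm. Origin on the table under the middle of the arm. The hanger's grip is on the stand's -x side. Fixed.
- rack: Drying rack: aluminium tray 150 x 520 x 22 mm, posts at y -220 and +220 mm and between them the rail, a 16 mm bar along its y, axis 250 mm above the table. A 9 mm keeper bar (axis 27 mm above the rail's, 9 mm over a seated hook) runs from the +y post to y -75 mm, so hooks cannot be lifted off; beyond that the rail is open above. Origin on the table under the rail's middle. Fixed.
- rail_mid (a point): Middle of the rail, on its axis, with the rack's axes: y along the rail from the open end towards the stop collar.
- rail_open (a point): Middle of the rail's open stretch, on the rail's axis (y -142 mm from the middle).
- stop (a joint): Stop collar on the rail: dark steel ring 36 mm across, 16 mm long, clamped anew each time somewhere with its near face between y 0 and +90 mm on the rail, under the keeper; its place is not measured, it must be seen or felt. The joint reads how far it has slipped (m) from where it was clamped, 0 at the start, + away from the open stretch. Finger-tight: it slips under a push of about 9 N.
- neighbour: A second hanger with the same bracket, already hanging on the rail beyond the stop collar, 165 mm from the rail's middle. Leave alone. Same frame as the hanger.
- bottle: Juice bottle, 64 mm across, 165 mm tall, standing on the bench; origin under its middle. Leave alone.
- caliper: Gold caliper body, about 145 x 150 x 52 mm, on the bench; origin under its cylinder block. Leave alone.
- bolt_a: Gold bolt standing on its head, 90 mm tall. Leave alone.
- bolt_b: Gold bolt standing on its head, 110 mm tall. Leave alone.
- bolt_c: Gold bolt standing on its head, 75 mm tall. Leave alone.
- seal: Black rubber ring, 68 mm across, 10 mm high, lying on the bench. Leave alone.
- grease: Grey jar, 72 mm across, 60 mm tall. Leave alone.
There are look-alikes about, which are no part of the job. What is shaped like the hanger but blue or red is not meant.

How it is judged:
By the outcome, as a careful person would: the job done as asked, in the order asked, and still so for the second after the job is handed in, with the robot touching nothing.
It also fails if it takes over 51 s, if anything falls off the work surface, if the arm or the gripper's body presses on something with over 40 N, if the wrist force passes 120 N, or if a joint passes its speed limit or range.

ROBOT

A 6-joint arm with a two-finger parallel gripper is mounted at the origin on the work surface. World frame = base frame: x ahead of the robot, y to its left, z up, the work surface at z = 0. Lengths are in m, angles in rad, forces in N, time in s.
With the tool pointing down it reaches from about 0.325 to 0.775 m from the base axis. Payload 5.5 kg.
Tool frame: the origin (TCP) lies at the very end of the fingers, on their centre line; the grasp point (between the pads) lies behind it (bot.grip_depth is the z of the grasp point in the tool frame, in m); z points along the fingers, y is the line along which they close (so a half turn about z gives the same grasp; the last joint's range is limited). The gripper opens to 88 mm and grips with 3 to 60 N. Pads are 20 mm wide; open, the fingers measure 115 mm over their backs; the gripper's body (75 mm by 178 mm) begins 61 mm behind the grasp point.
Start: joints at [-1.179, 0.091, 1.231, -0, 1.82, -0.057], TCP at [0.26, -0.541, 0.223] pointing down, gripper open.
Joint ranges: [-2.87, 2.87], [-0.86, 2.18], [0.17, 2.46], [-1.51, 4.65], [0.06, 2.69], [-2.65, 2.65]. Speed limits (rad/s): [2.57, 2.57, 3.01, 3.14, 3.14, 3.14].

INTERFACE

Orientations are given as a rotation vector (axis times angle).
In Python, from station import bot, capture, order gives the robot as it stands. The module is installed in compiled form; this text tells all that it offers.
- The arm moves only by the tool apply_moves, never from a script. Its argument "commands" is a list that holds one entry, the list of rows, each a list of 6 numbers: the shift along the tool's x, y, z in m, then the turn, a rotation vector about the tool's x, y, z in degrees. In form: [[[tx, ty, tz, wx, wy, wz], ...]]. A call has 1 to 20 rows; each row is the pose to reach, as a shift and turn from the pose commanded when the call began, along the tool's axes at that moment; what a row does not reach only later rows make up. A row lasts 1/10 s, in which the tool goes at most 50 mm and 8.59 degrees, less where a joint would pass 70% of its speed; a pose out of reach is approached as far as the arm can. A call with a gripper value outside its range is refused whole. "jaw" is the finger opening in m, from 0 to 0.0878, set as the call begins (left out, the last holds). The fingers move at their own pace and stop on an object; "force" is the grip in N (left out, the last holds). Time passes only in rows, so rows that repeat a pose let the fingers close. It gives the time, the measured TCP pose, the force, the opening and the grip force at its end, in the units of the state.
- bot.get_obs(): the state, without advancing time (a new reading comes with each control period).
- capture(name): name is "scene" or "top" or "wrist"; returns a dict with "color" (384x512x3 uint8, red, green, blue), "range_z" (384x512 float32, m along the optical axis (not along the pixel's ray), 0 where there is no reading), "fx", "fy", "cx", "cy" (pixels), "world_to_cam" (4x4, takes a point from world to camera coordinates). Camera axes: x right, y up, looking along -z (the intrinsics and any distortion apply to the point x, -y, -z); pixel columns grow to the right and rows downward; lengths in m; the calibration is good to about 2 mm. A picture is of the moment at which its call begins.
- order.job_done(): hands the job in; it is judged then, once.
The state is a dict: "t": time; "joints": joint angles; "qd": joint speeds; "joint_efforts": joint torques, N m; "ee_pos": TCP position; "orientation": TCP orientation; "force": force on the tool from outside, world axes, zero at the start; "moment": the same for the moment, N m; "finger_gap": finger opening in m; "grasp_force": force on a finger pad.
Only numpy, scipy, OpenCV 4.12 (cv2) and the standard library are available. Lean on these libraries where they do the work, as an engineer would, in place of code of your own. Each camera call takes 0.05 s, during which the arm holds its last target. There are 200 camera calls.

## Working session

There is one attempt and no reset: what is moved stays moved. The work goes in short steps, Python scripts to look and compute and a tool call to move; the robot and the scene stay as the last step left them, time stands still between calls to the robot, and variables do not carry over. Pictures are saved under pics/ and viewed, at most 10 in all, crops included, and the job is handed in when it is done.

Besides the shell and the picture viewer there is one more tool, called after "Request:" as name(argument=value, ...) on one line, values as JSON. apply_moves: Moves the arm, as the interface text tells. Its arguments: {"type":"object","properties":{"commands":{"type":"array"},"jaw":{"type":"number"},"force":{"type":"number"}},"required":["commands"]}

```bash
mkdir -p pics; cat > h.py <<'E'
import numpy as np, cv2
from station import bot, capture, order
def cloud(c):
    z=c["range_z"]; h,w=z.shape; u,v=np.meshgrid(np.arange(w),np.arange(h))
    P=np.stack([(u-c["cx"])/c["fx"]*z,-(v-c["cy"])/c["fy"]*z,-z,np.ones_like(z)],-1)
    W=P@np.linalg.inv(c["world_to_cam"]).T
    W=W[...,:3]; W[z==0]=np.nan; return W
def save(n,img): cv2.imwrite(f"pics/{n}.png",img[...,::-1])
E
python3 - <<'E'
from h import *
a=capture("scene");b=capture("top")
np.savez("s.npz",**a);np.savez("t.npz",**b)
save("scene",a["color"]);save("top",b["color"])
o=bot.get_obs();print(o,bot.grip_depth)
print([k for k in a]); print(a["fx"],a["cx"],a["cy"],np.linalg.inv(a["world_to_cam"]).round(3),np.linalg.inv(b["world_to_cam"]).round(3))
E
```

```text
{'t': 0.1, 'joints': array([-1.17868283e+00,  9.17464034e-02,  1.23174018e+00,  1.94683041e-05,
        1.81978813e+00, -5.67247320e-02]), 'qd': array([-5.99224465e-04, -3.43211898e-04, -3.56111057e-03,  8.91350306e-05,
        8.21736379e-04, -8.35437819e-04]), 'joint_efforts': array([ 3.67574525e-03, -4.47858846e+01, -4.07567918e+01,  7.01750745e-02,
        2.85011932e-02, -1.11039631e-04]), 'ee_pos': array([ 0.26024377, -0.5403368 ,  0.22165648]), 'orientation': array([-3.06119099e+00, -6.98767822e-01,  4.11559698e-04]), 'force': array([-0.45692716, -0.26025117, -1.19974197]), 'moment': array([ 0.04157998, -0.0051538 , -0.03128805]), 'grasp_force': 0.0, 'finger_gap': 0.08773695413733733} -0.0187
['color', 'range_z', 'fx', 'fy', 'cx', 'cy', 'world_to_cam']
459.58303692162934 258.20176417183916 178.5490830192645 [[-0.42  -0.728  0.542  1.153]
 [ 0.907 -0.327  0.265  0.305]
 [-0.016  0.603  0.798  1.148]
 [ 0.     0.     0.     1.   ]] [[ 0.025  0.981 -0.193  0.261]
 [-1.     0.024 -0.008 -0.029]
 [-0.004  0.193  0.981  1.362]
 [ 0.     0.     0.     1.   ]]
```

View pics/scene.png

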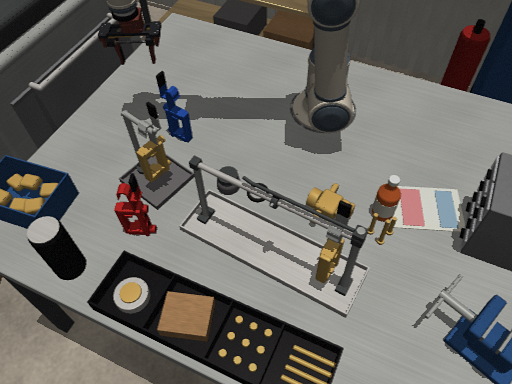

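View pics/top.png

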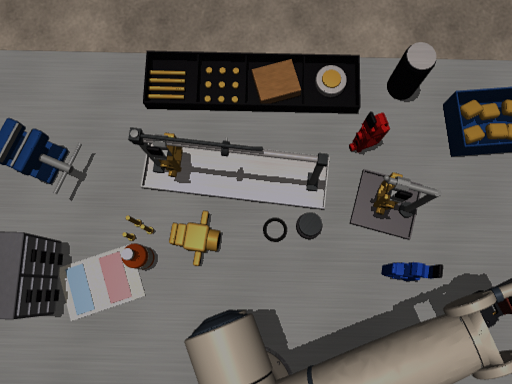

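The gold hanger hangs on the stand at scene (152,155), top (390,195). Look-alikes are the blue one at scene (178,115) / top (412,271), the red one at scene (133,210) / top (370,133), and the gold neighbour at scene (330,255) / top (170,155). The description fits only the first. The collar is near top (226,148), and the open stretch is at top (265–325,157).

```bash
python3 - <<'E'
from h import *
a=dict(np.load("s.npz"));b=dict(np.load("t.npz"))
ca=cv2.resize(a["color"][85:225,100:240],(560,560),interpolation=cv2.INTER_CUBIC)
cb=cv2.resize(b["color"][120:250,340:450],(474,560),interpolation=cv2.INTER_CUBIC)
save("crop1",cv2.resize(np.hstack([ca,cb]),(800,433)))
cr=cv2.resize(b["color"][120:215,125:335],(798,361),interpolation=cv2.INTER_CUBIC)
cs=cv2.resize(a["color"][140:310,170:380],(300,239),interpolation=cv2.INTER_CUBIC)
save("crop2",cr)
for n,c in(("s",a),("t",b)):
    W=cloud(c); hsv=cv2.cvtColor(c["color"],cv2.COLOR_RGB2HSV)
    np.save(n+"W.npy",W)
    z=W[...,2]
    print(n,"table z",np.nanmedian(z[250:300,200:300]))
    # by column/row patches
    for nm,(r0,r1,c0,c1) in {"s":{"stand":(95,160,115,165),"rail":(150,260,185,365)},"t":{"stand":(165,215,370,445),"rail":(120,215,125,335)}}[n].items():
        w=W[r0:r1,c0:c1].reshape(-1,3); col=hsv[r0:r1,c0:c1].reshape(-1,3)
        m=(w[:,2]>.235)&(w[:,2]<.34); w=w[m];col=col[m]
        print(n,nm,len(w)); 
        if nm=="stand":
            for p,q in sorted(zip(w.round(3).tolist(),col.tolist()),key=lambda t:t[0][1])[::2]: print(p,q)
        else:
            o=np.argsort(w[:,1]); 
            for i in o[::max(1,len(o)//60)]: print(w[i].round(3),col[i])
E
```

```text
s table z 0.0017709204829394753
s stand 520
[0.491, -0.431, 0.254] [30, 8, 150]
[0.494, -0.429, 0.253] [38, 7, 145]
[0.486, -0.427, 0.258] [38, 9, 119]
[0.483, -0.426, 0.256] [40, 6, 131]
[0.498, -0.426, 0.242] [40, 9, 89]
[0.498, -0.425, 0.247] [0, 0, 41]
[0.498, -0.424, 0.239] [0, 0, 46]
[0.5, -0.423, 0.238] [120, 6, 46]
[0.499, -0.422, 0.253] [30, 9, 60]
[0.496, -0.422, 0.238] [30, 10, 53]
[0.499, -0.421, 0.257] [30, 9, 109]
[0.491, -0.42, 0.258] [35, 10, 161]
[0.494, -0.42, 0.237] [15, 10, 53]
[0.487, -0.419, 0.258] [30, 7, 140]
[0.484, -0.418, 0.256] [30, 7, 112]
[0.499, -0.417, 0.259] [30, 6, 136]
[0.497, -0.416, 0.258] [42, 9, 139]
[0.488, -0.415, 0.258] [36, 9, 142]
[0.496, -0.415, 0.249] [38, 9, 109]
[0.494, -0.414, 0.259] [38, 6, 159]
[0.487, -0.413, 0.258] [30, 8, 101]
[0.496, -0.413, 0.238] [30, 10, 52]
[0.493, -0.411, 0.26] [30, 10, 158]
[0.495, -0.411, 0.258] [38, 6, 159]
[0.499, -0.411, 0.246] [45, 9, 60]
[0.494, -0.409, 0.253] [42, 8, 155]
[0.494, -0.407, 0.258] [36, 8, 160]
[0.502, -0.407, 0.254] [45, 5, 97]
[0.491, -0.404, 0.256] [36, 9, 143]
[0.492, -0.404, 0.253] 
[... 23211 characters left out ...]
.254] [ 8 15 67]
[0.592 0.2   0.255] [  9  17 105]
[0.601 0.209 0.28 ] [105   9  55]
[0.593 0.214 0.264] [15 10 52]
[0.562 0.216 0.256] [15 18 28]
[0.563 0.219 0.309] [150  16  16]
[0.584 0.222 0.246] [15 10 49]
[0.562 0.226 0.244] [ 0  9 28]
[0.56  0.229 0.296] [ 90 255   1]
[0.613 0.232 0.255] [10  8 99]
[0.561 0.235 0.307] [ 0 17 15]
[0.561 0.239 0.292] [ 60 255   1]
[0.6   0.242 0.279] [105  10  49]
[0.596 0.25  0.253] [  4  18 101]
[0.597 0.259 0.257] [10 13 61]
[0.614 0.267 0.259] [15 10 52]
[0.591 0.269 0.243] [ 0  0 11]
[0.591 0.273 0.284] [105   9  56]
[0.59  0.277 0.285] [120   5  48]
[0.597 0.281 0.288] [ 15   7 145]
[0.615 0.286 0.283] [150   4  64]
[0.607 0.292 0.285] [30  7 70]
```

View pics/crop1.png

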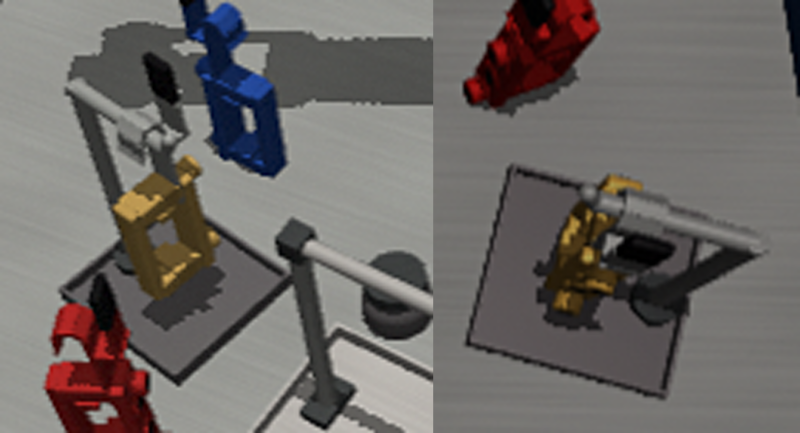

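View pics/crop2.png

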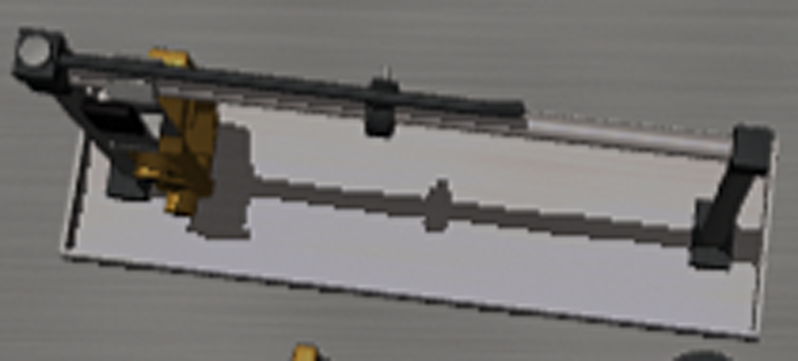

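The crops confirm the gold hanger on the grey stand, tab on the robot side. The collar is mid-rail under the keeper, and the open stretch is at the right. Next I'll fit the axes.

```bash
python3 - <<'E'
from h import *
from scipy.optimize import least_squares
S=np.load("sW.npy");T=np.load("tW.npy")
hs={n:cv2.cvtColor(np.load(f)["color"],cv2.COLOR_RGB2HSV) for n,f in(("s","s.npz"),("t","t.npz"))}
def box(W,y0,y1,x0,x1,z0,z1):
    return (W[...,1]>y0)&(W[...,1]<y1)&(W[...,0]>x0)&(W[...,0]<x1)&(W[...,2]>z0)&(W[...,2]<z1)
def fit(ps,p0,r=.008):
    f=lambda p,w:np.hypot((w[:,0]-p[0]-p[1]*(w[:,1]-p[3]))/np.hypot(1,p[1]),w[:,2]-p[2])-r
    for n,w in ps.items():
        ym=w[:,1].mean()
        g=lambda q:f([q[0],q[1],q[2],ym],w)
        q=least_squares(g,[p0[0]+p0[1]*(ym-p0[2]),p0[1],.25],loss="soft_l1",f_scale=.001)
        print(n,len(w),"x",q.x[0].round(4),"at y",ym.round(3),"slope",q.x[1].round(4),"z",q.x[2].round(4),"rms",np.sqrt((q.fun**2).mean()).round(4))
R={"s":S[box(S,-.13,-.03,.54,.6,.24,.268)],"t":T[box(T,-.13,-.03,.54,.6,.24,.268)]}
R["both"]=np.vstack([R["s"],R["t"]]);fit(R,(.57,.08,-.08))
A={"s":S[box(S,-.415,-.365,.475,.53,.24,.268)],"t":T[box(T,-.415,-.365,.475,.53,.24,.268)]}
A["both"]=np.vstack([A["s"],A["t"]]);print("arm");fit(A,(.497,.26,-.39))
for n,W in(("s",S),("t",T)):
    w=W[box(W,-.365,-.31,.455,.495,.27,.32)]
    print(n,"tab top z",np.percentile(w[:,2],98).round(4),"ctr",w[w[:,2]>.3].mean(0).round(4), w.min(0).round(3),w.max(0).round(3))
    w=w[w[:,2]>.3][:,:2]; print(cv2.minAreaRect((w*1000).astype(np.float32)))
    w=W[box(W,-.365,-.325,.49,.535,.258,.275)]; print("hook",w.mean(0).round(4),np.percentile(w,[2,98],axis=0).round(4).tolist())
    # keeper, posts
    w=W[box(W,-.05,.27,.55,.63,.270,.283)]; print("keeper y",w[:,1].min().round(4))
    # collar: off-rail radius>12mm, z<.268
    x0=.5685+.0867*(W[...,1]+.08)
    rr=np.hypot(W[...,0]-x0,W[...,2]-.25)
    m=(rr>.013)&(rr<.021)&box(W,0.03,.12,.5,.65,.225,.268); w=W[m]; v,u=np.where(m)
    print("collar",len(w),np.percentile(w[:,1],[0,3,50,97,100]).round(4),"px",u.min(),u.max(),v.min(),v.max())
    for nm,b in {"post-":(-.2,-.12,.53,.6,.255,.275),"post+":(.265,.31,.57,.65,.255,.30)}.items():
        w=W[box(W,*b)]; print(nm,np.percentile(w,[3,50,97],axis=0).round(3).tolist())
    m=(hs[n][...,0]>105)&(hs[n][...,0]<130)&(hs[n][...,1]>120)&(W[...,1]>-.5)&(W[...,1]<-.15)&(W[...,2]>.01)
    print("blue",np.nanmin(W[m],0).round(3),np.nanmax(W[m],0).round(3))
    w=W[box(W,-.25,-.1,.35,.48,.04,.15)]; print("jar",w.min(0).round(3),w.max(0).round(3))
E
```

```text
s 242 x 0.5712 at y -0.079 slope 0.0899 z 0.2505 rms 0.0016
t 291 x 0.5698 at y -0.08 slope 0.1021 z 0.2499 rms 0.0017
both 533 x 0.5706 at y -0.079 slope 0.0982 z 0.2502 rms 0.0017
arm
s 87 x 0.4984 at y -0.39 slope 0.2442 z 0.2502 rms 0.0016
t 154 x 0.4973 at y -0.39 slope 0.2322 z 0.2493 rms 0.0017
both 241 x 0.4977 at y -0.39 slope 0.2386 z 0.2497 rms 0.0017
s tab top z 0.3097 ctr [ 0.4784 -0.3334  0.3063] [ 0.471 -0.35   0.27 ] [ 0.485 -0.319  0.311]
((476.92413330078125, -334.81982421875), (30.307161331176758, 11.410406112670898), 72.6214599609375)
hook [ 0.5123 -0.3425  0.2618] [[0.5006, -0.3585, 0.2584], [0.5227, -0.3279, 0.2659]]
keeper y -0.0086
collar 67 [0.0309 0.0418 0.0785 0.1163 0.1187] px 259 292 194 211
post- [[0.554, -0.168, 0.256], [0.567, -0.151, 0.261], [0.576, -0.122, 0.265]]
post+ [[0.594, 0.267, 0.258], [0.614, 0.28, 0.285], [0.623, 0.293, 0.292]]
blue [ 0.259 -0.482  0.011] [ 0.935 -0.175  0.32 ]
jar [ 0.406 -0.178  0.041] [ 0.47  -0.116  0.066]
t tab top z 0.3098 ctr [ 0.4745 -0.3343  0.3059] [ 0.467 -0.35   0.271] [ 0.482 -0.32   0.311]
((475.01629638671875, -334.8792724609375), (29.972347259521484, 10.483514785766602), 76.66879272460938)
hook [ 0.508  -0.3431  0.2616] [[0.4977, -0.3611, 0.2582], [0.5199, -0.3277, 0.2672]]
keeper y -0.0046
collar 64 [0.0623 0.0627 0.0709 0.0801 0.0802] px 221 229 141 155
post- [[0.549, -0.168, 0.255], [0.562, -0.153, 0.26], [0.574, -0.124, 0.265]]
post+ [[0.589, 0.266, 0.258], [0.6, 0.277, 0.284], [0.618, 0.292, 0.292]]
blue [ 0.241 -0.495  0.01 ] [ 0.931 -0.157  0.348]
jar [ 0.403 -0.178  0.04 ] [ 0.466 -0.118  0.068]
```

Request:
apply_moves(commands=[[[0,0,-0.05,0,0,0],[0,0,-0.1,0,0,0],[0,0,-0.15,0,0,0],[0.03,-0.01,-0.19,0,0,5],[0.07,-0.022,-0.2,0,0,12],[0.11,-0.035,-0.2,0,0,20],[0.15,-0.048,-0.2,0,0,27],[0.19,-0.06,-0.2,0,0,34],[0.23,-0.074,-0.19,0,0,39.1],[0.26,-0.084,-0.17,0,0,39.1],[0.284,-0.092,-0.14,0,0,39.1],[0.284,-0.092,-0.12,0,0,39.1],[0.284,-0.092,-0.11,0,0,39.1],[0.284,-0.092,-0.11,0,0,39.1]]], jaw=0.0878, force=50)

```text
t: 1.5
ee_pos: [0.4759, -0.3344, 0.3307]
orientation: [-3.118, 0.366, 0.005]
force: [-1.0, 0.3, 1.1]
finger_gap: 0.088
grasp_force: 0.0
```

```bash
python3 - <<'E'
from h import *
from scipy.spatial.transform import Rotation as Ro
o=bot.get_obs();print(o["t"],o["ee_pos"],o["force"],Ro.from_rotvec(o["orientation"]).as_matrix().round(4).tolist(),o["joints"])
c=capture("wrist");save("wrist1",c["color"]);W=cloud(c)
m=(W[...,2]>.296)&(W[...,2]<.315)&(W[...,0]>.44)&(W[...,0]<.51)&(W[...,1]>-.37)&(W[...,1]<-.30)
w=W[m];print(len(w));
if len(w)>5: print(w.mean(0).round(4),cv2.minAreaRect((w[:,:2]*1000).astype(np.float32)))
E
```

```text
1.5 [ 0.47586258 -0.33437622  0.33074117] [-1.01826006  0.31288933  1.05684212] [[0.9728, -0.2317, -0.0028], [-0.2317, -0.9728, 0.002], [-0.0032, -0.0013, -1.0]] [-6.70910075e-01  9.60486286e-02  1.03148290e+00 -1.87030235e-04
  2.01753341e+00  1.13360207e+00]
986
[ 0.4787 -0.338   0.3048] ((477.36883544921875, -337.63372802734375), (29.89961051940918, 10.180061340332031), 75.33480834960938)
```

View pics/wrist1.png

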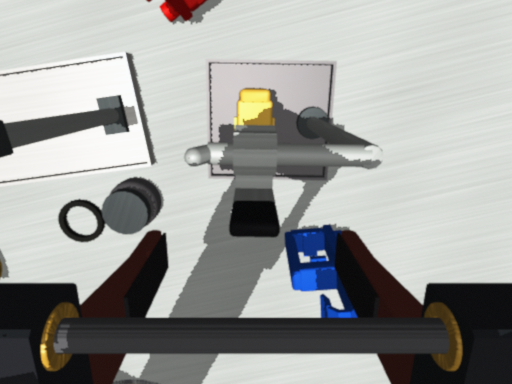

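The wrist view shows the black tab at (255,218), centred between the fingers, with the blue look-alike just behind at (315,260). I'll check its height before descending and backing out.

```bash
python3 - <<'E'
from h import *
c=capture("wrist");W=cloud(c);h=cv2.cvtColor(c["color"],cv2.COLOR_RGB2HSV)
m=(h[...,0]>105)&(h[...,0]<130)&(h[...,1]>150); w=W[m]; print("wrist blue",np.nanpercentile(w,[0,5,50,95,100],axis=0).round(3).tolist())
for n in("s","t"):
    c=np.load(n+".npz");W=np.load(n+"W.npy");h=cv2.cvtColor(c["color"],cv2.COLOR_RGB2HSV)
    m=(h[...,0]>105)&(h[...,0]<130)&(h[...,1]>150)
    s=np.zeros_like(m)
    if n=="s": s[68:150,150:200]=1
    else: s[255:285,375:447]=1
    w=W[m&s];print(n,np.nanpercentile(w,[1,50,99],axis=0).round(3).tolist())
    # black tab near blue
    k=(h[...,2]<60)&s&(W[...,2]>.03)&(W[...,0]<.45);print(" dark",np.nanpercentile(W[k],[1,50,99],axis=0).round(3).tolist() if k.sum() else 0)
E
```

```text
wrist blue [[0.297, -0.438, 0.002], [0.306, -0.414, 0.017], [0.327, -0.385, 0.118], [0.335, -0.355, 0.205], [0.476, -0.349, 0.373]]
s [[0.303, -0.431, 0.006], [0.325, -0.39, 0.116], [0.337, -0.346, 0.211]]
 dark [[0.301, -0.427, 0.032], [0.324, -0.406, 0.12], [0.337, -0.346, 0.256]]
t [[0.293, -0.423, 0.009], [0.311, -0.38, 0.125], [0.331, -0.347, 0.211]]
 dark [[0.291, -0.427, 0.034], [0.309, -0.41, 0.183], [0.33, -0.347, 0.256]]
```

Request:
apply_moves(commands=[[[0.001,0.001,0.02,0,0,0],[0.001,0.001,0.042,0,0,0],[0.001,0.001,0.056,0,0,0],[0.001,0.001,0.062,0,0,0],[0.001,0.001,0.062,0,0,0]]])

```text
t: 2.1
ee_pos: [0.4768, -0.3362, 0.2711]
orientation: [3.12, -0.367, 0.0]
force: [-0.4, -0.4, 0.1]
finger_gap: 0.088
grasp_force: 0.0
```

Request:
apply_moves(commands=[[[0,0,0,0,0,0],[0,0,0,0,0,0],[0,0,0,0,0,0],[0,0,0,0,0,0],[0,0,0,0,0,0],[0,0,0,0,0,0],[0,0,0,0,0,0]]], jaw=0.02, force=55)

```text
t: 2.8
ee_pos: [0.477, -0.3357, 0.2706]
orientation: [-3.12, 0.366, 0.0]
force: [-0.0, 0.4, -1.0]
finger_gap: 0.0349
grasp_force: 0.0
```

Still closing.

Request:
apply_moves(commands=[[[0,0,0,0,0,0],[0,0,0,0,0,0],[0,0,0,0,0,0]]])

```text
t: 3.1
ee_pos: [0.477, -0.3358, 0.2706]
orientation: [3.12, -0.366, -0.0]
force: [-1.3, -0.9, -0.1]
finger_gap: 0.0299
grasp_force: 55.0
```

Request:
apply_moves(commands=[[[0,0,-0.004,0,0,0],[0,0,-0.01,0,0,0],[0,0,-0.018,0,0,0],[0,0,-0.027,0,0,0],[0,0,-0.036,0,0,0],[0,0,-0.043,0,0,0],[0,0,-0.046,0,0,0],[0,0,-0.046,0,0,0],[0,0,-0.046,0,0,0]]])

```text
t: 4.0
ee_pos: [0.477, -0.3357, 0.3163]
orientation: [-3.12, 0.366, 0.001]
force: [0.3, 0.1, -5.5]
finger_gap: 0.0296
grasp_force: 55.0
```

```bash
python3 - <<'E'
from h import *
o=bot.get_obs();print(o["t"],o["ee_pos"],o["force"],o["moment"],o["grasp_force"])
a=capture("scene");b=capture("wrist")
x=cv2.resize(a["color"][60:200,90:220],(520,560),interpolation=cv2.INTER_CUBIC)
y=cv2.resize(b["color"][60:300,160:350],(280,354))
y=np.vstack([y,np.zeros((206,280,3),np.uint8)])
save("lift",np.hstack([x,y]))
E
```

```text
4.0 [ 0.47701961 -0.33568302  0.31629402] [ 0.32980548  0.1348884  -5.49557771] [ 0.0624048   0.16341366 -0.02228551] 54.997626543045044
```

View pics/lift.png

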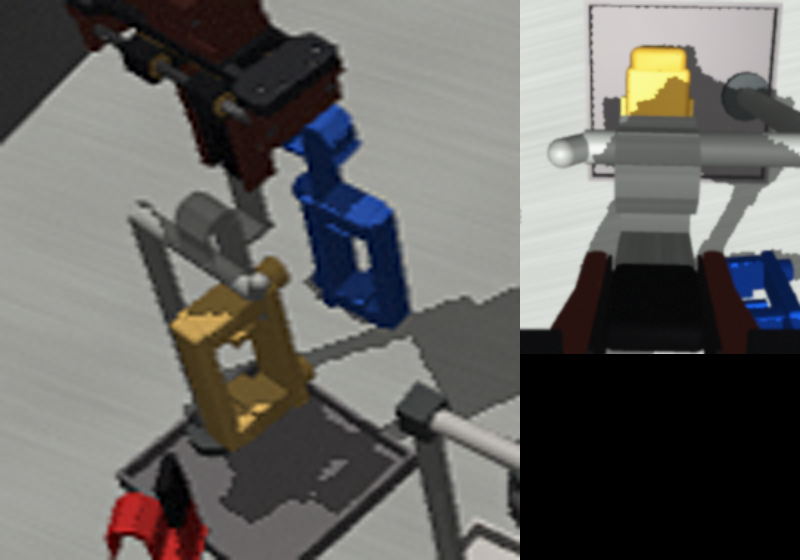

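The hanger is lifted clear and still upright, weighing about 5.5 N. Next I'll back it out along -x and carry it to the open stretch.

Request:
apply_moves(commands=[[[-0.008,0,0,0,0,0],[-0.025,0,0,0,0,0],[-0.045,0,0,0,0,0],[-0.065,0,0,0,0,0],[-0.077,0,0,0,0,0],[-0.08,-0.008,0,0,0,0],[-0.08,-0.025,0,0,0,0],[-0.08,-0.05,0,0,0,-1],[-0.08,-0.08,0,0,0,-2],[-0.08,-0.11,0,0,0,-3.5],[-0.08,-0.14,0,0,0,-5],[-0.08,-0.17,0,0,0,-6.5],[-0.08,-0.2,0,0,0,-7.8],[-0.079,-0.225,0,0,0,-7.8],[-0.078,-0.245,0,0,0,-7.8],[-0.077,-0.258,0,0,0,-7.8],[-0.076,-0.263,0,0,0,-7.8],[-0.076,-0.263,0,0,0,-7.8],[-0.076,-0.263,0,0,0,-7.8]]])

```text
t: 6.0
ee_pos: [0.4639, -0.0628, 0.3165]
orientation: [3.137, -0.154, -0.0]
force: [-1.0, -0.7, -6.1]
finger_gap: 0.0294
grasp_force: 55.0
```

```bash
python3 - <<'E'
from h import *
from scipy.spatial.transform import Rotation as Ro
o=bot.get_obs();M=Ro.from_rotvec(o["orientation"]).as_matrix();print(o["t"],o["ee_pos"],o["force"],o["moment"],M[:,0].round(3),M[:,1].round(3))
c=capture("wrist");W=cloud(c);p=o["ee_pos"]
save("w2",c["color"])
T=(W-p)@M  # tool coords
# rail points in tool frame
m=(W[...,2]>.245)&(W[...,2]<.265)&(W[...,0]>.545)&(W[...,0]<.6)&(W[...,1]<-.04)&(W[...,1]>-.13)
w=T[m];print("rail tool",len(w),np.median(w,0).round(4),"fit x=a+b*y",np.polyfit(w[:,1],w[:,0],1).round(4))
# hook top in tool frame
m=(T[...,0]>.012)&(T[...,0]<.06)&(abs(T[...,1])<.02)&(T[...,2]>-.005)&(T[...,2]<.03)
w=T[m];print("hook tool",len(w),np.percentile(w,[1,50,99],axis=0).round(4).tolist())
# sections near mid
for x0 in np.arange(.0,.07,.006):
    q=T[(abs(T[...,0]-x0)<.003)&(abs(T[...,1])<.01)&(T[...,2]<.2)&(T[...,2]>-.05)]
    print(round(x0,3),len(q),np.median(q[:,2]).round(4) if len(q) else 0)
E
```

```text
6.0 [ 0.4639463  -0.0628307   0.31653053] [-1.0330319  -0.66737305 -6.06916875] [0.00922634 0.183375   0.04994062] [ 0.995 -0.098 -0.   ] [-0.098 -0.995  0.   ]
rail tool 4373 [0.1083 0.0115 0.0607] fit x=a+b*y [-0.0022  0.1085]
hook tool 3340 [[0.0202, -0.013, 0.0072], [0.0384, 0.0019, 0.0102], [0.05, 0.0168, 0.0279]]
0.0 1120 -0.0345
0.006 2500 -0.0167
0.012 100 0.0431
0.018 40 0.0166
0.024 271 0.0132
0.03 387 0.0088
0.036 440 0.0087
0.042 505 0.0098
0.048 876 0.0209
0.054 386 0.0918
0.06 242 0.0926
0.066 223 0.0927
```

View pics/w2.png

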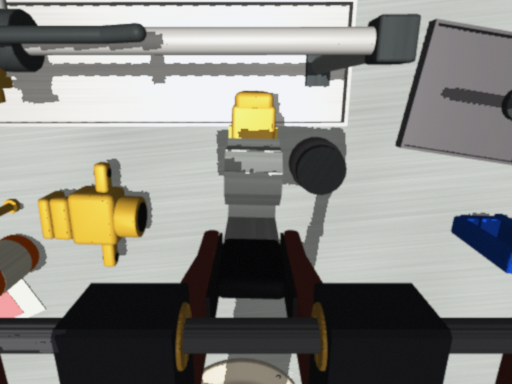

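The wrist view shows the rail at row 40, open between the keeper end at col 145 and the post at col 375. The hook at col 253 is centred on that gap. I'll refine the x distance with circle fits in the same view.

```bash
python3 - <<'E'
from h import *
from scipy.optimize import least_squares
from scipy.spatial.transform import Rotation as Ro
o=bot.get_obs();M=Ro.from_rotvec(o["orientation"]).as_matrix();c=capture("wrist");W=cloud(c);T=(W-o["ee_pos"])@M
m=(W[...,2]>.243)&(W[...,2]<.265)&(T[...,0]>.09)&(T[...,0]<.13)&(abs(T[...,1])<.04); w=T[m]
q=least_squares(lambda p:np.hypot(w[:,0]-p[0]-p[2]*w[:,1],w[:,2]-p[1])-.008,[.108,.067,0],loss="soft_l1",f_scale=.001);print("rail",q.x.round(4))
m=(T[...,0]>.014)&(T[...,0]<.06)&(abs(T[...,1])<.012)&(T[...,2]>-.005)&(T[...,2]<.02); w=T[m]
q=least_squares(lambda p:np.hypot(w[:,0]-p[0],w[:,2]-p[1])-p[2],[.034,.025,.015],loss="soft_l1",f_scale=.001);print("hook",q.x.round(4))
for x0 in np.arange(.014,.056,.002):
    q=w[abs(w[:,0]-x0)<.001]; print(round(x0,3),len(q),q[:,2].mean().round(4) if len(q) else 0,end="; ")
E
```

```text
rail [0.1092 0.0676 0.0019]
hook [0.0348 0.0238 0.0154]
0.014 0 0; 0.016 0 0; 0.018 0 0; 0.02 51 0.0168; 0.022 101 0.0152; 0.024 97 0.0133; 0.026 118 0.0114; 0.028 123 0.0094; 0.03 167 0.0087; 0.032 173 0.0087; 0.034 173 0.0088; 0.036 166 0.0087; 0.038 183 0.0086; 0.04 187 0.0088; 0.042 218 0.0098; 0.044 208 0.0117; 0.046 214 0.0136; 0.048 196 0.0156; 0.05 81 0.0171; 0.052 0 0; 0.054 0 0;
```

Request:
apply_moves(commands=[[[0.006,0,0,0,0,0],[0.018,0,0,0,0,0],[0.033,0,0,0,0,0],[0.048,0,0,0,0,0],[0.061,0,0,0,0,0],[0.07,0,0,0,0,0],[0.075,0,0,0,0,0],[0.075,0,0,0,0,0],[0.075,0,0,0,0,0]]])

```text
t: 7.0
ee_pos: [0.5384, -0.0696, 0.3167]
orientation: [-3.138, 0.153, 0.0]
force: [-0.6, -0.1, -3.9]
finger_gap: 0.03
grasp_force: 55.0
```

```bash
python3 - <<'E'
from h import *
from scipy.spatial.transform import Rotation as Ro
o=bot.get_obs();M=Ro.from_rotvec(o["orientation"]).as_matrix();print(o["ee_pos"],o["force"],o["moment"])
c=capture("wrist");W=cloud(c);T=(W-o["ee_pos"])@M
from scipy.optimize import least_squares
for s in(-1,1):
    m=(T[...,2]>.055)&(T[...,2]<.073)&(T[...,0]>.015)&(T[...,0]<.055)&(s*T[...,1]>.017)&(s*T[...,1]<.045); w=T[m]
    if len(w)>20:
        q=least_squares(lambda p:np.hypot(w[:,0]-p[0],w[:,2]-p[1])-.008,[.034,.067],loss="soft_l1",f_scale=.001);print("rail",s,len(w),q.x.round(4))
m=(T[...,0]>.014)&(T[...,0]<.06)&(abs(T[...,1])<.012)&(T[...,2]>-.005)&(T[...,2]<.016); w=T[m]; print("hook x",np.percentile(w[:,0],[1,99]).round(4),w[:,2].min().round(4))
a=capture("scene");save("over",cv2.resize(a["color"][110:280,170:330],(640,600),interpolation=cv2.INTER_CUBIC))
E
```

```text
[ 0.53842829 -0.06960594  0.31671151] [-0.63546251 -0.0568884  -3.93445646] [ 0.02570941  0.23648172 -0.01142202]
rail -1 967 [0.0343 0.0677]
rail 1 852 [0.0343 0.0676]
hook x [0.0218 0.0483] 0.0067
```

View pics/over.png

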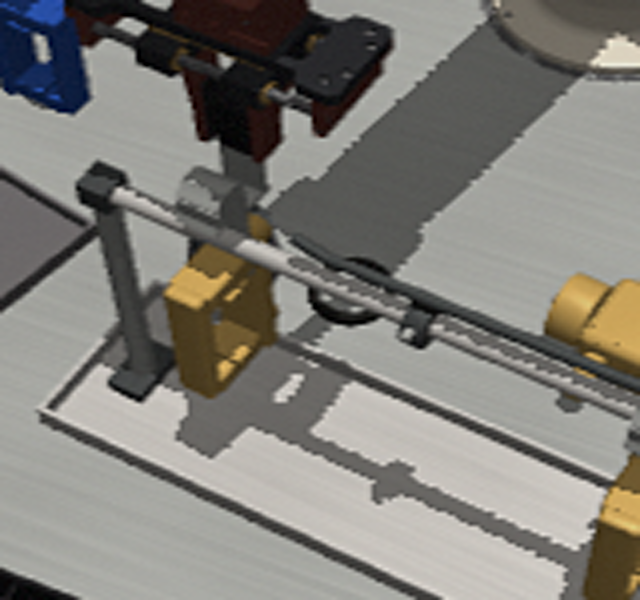

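The hook is over the open rail, aligned to within about 1 mm, with the bracket beneath. Now lowering.

Request:
apply_moves(commands=[[[0,0,0.005,0,0,0],[0,0,0.012,0,0,0],[0,0,0.02,0,0,0],[0,0,0.028,0,0,0],[0,0,0.034,0,0,0],[0,0,0.038,0,0,0],[0,0,0.041,0,0,0],[0,0,0.042,0,0,0],[0,0,0.042,0,0,0]]])

```text
t: 8.0
ee_pos: [0.5387, -0.0695, 0.2747]
orientation: [3.138, -0.153, 0.0]
force: [0.4, -0.3, -4.7]
finger_gap: 0.0293
grasp_force: 55.0
```

Request:
apply_moves(commands=[[[0,0,0.0005,0,0,0],[0,0,0.001,0,0,0],[0,0,0.0015,0,0,0],[0,0,0.002,0,0,0],[0,0,0.002,0,0,0]]])

```text
t: 8.5
ee_pos: [0.5386, -0.0695, 0.2726]
orientation: [-3.138, 0.153, 0.0]
force: [0.4, -0.8, -5.6]
finger_gap: 0.0297
grasp_force: 55.0
```

Request:
apply_moves(commands=[[[0,0,0.0004,0,0,0],[0,0,0.0008,0,0,0],[0,0,0.0012,0,0,0],[0,0,0.0012,0,0,0]]])

```text
t: 8.9
ee_pos: [0.5386, -0.0695, 0.2713]
orientation: [-3.138, 0.153, 0.0]
force: [-0.2, -0.1, -5.4]
finger_gap: 0.03
grasp_force: 55.0
```

Request:
apply_moves(commands=[[[0,0,0.0004,0,0,0],[0,0,0.0008,0,0,0],[0,0,0.0008,0,0,0]]])

```text
t: 9.2
ee_pos: [0.5386, -0.0695, 0.2708]
orientation: [-3.138, 0.153, -0.0]
force: [-0.3, -1.1, -5.0]
finger_gap: 0.0297
grasp_force: 55.0
```

Request:
apply_moves(commands=[[[0,0,0.0004,0,0,0],[0,0,0.0006,0,0,0],[0,0,0.0006,0,0,0]]])

```text
t: 9.5
ee_pos: [0.5386, -0.0695, 0.2706]
orientation: [3.138, -0.153, 0.001]
force: [-0.7, 0.4, -1.6]
finger_gap: 0.0297
grasp_force: 55.0
```

Request:
apply_moves(commands=[[[0,0,0.0003,0,0,0],[0,0,0.0005,0,0,0],[0,0,0.0005,0,0,0]]])

```text
t: 9.8
ee_pos: [0.5386, -0.0696, 0.2705]
orientation: [3.138, -0.153, 0.002]
force: [-4.1, 0.6, 2.6]
finger_gap: 0.0295
grasp_force: 55.0
```

Seated. I'll ease the press off a little, then slide most of the way, at most 105 mm; the expected contact is at about 121 mm.

Request:
apply_moves(commands=[[[0,0,-0.0007,0,0,0],[0,-0.003,-0.0007,0,0,0],[0,-0.008,-0.0007,0,0,0],[0,-0.014,-0.0007,0,0,0],[0,-0.02,-0.0007,0,0,0]]])

```text
t: 10.3
ee_pos: [0.5404, -0.0511, 0.2706]
orientation: [3.135, -0.157, 0.0]
force: [-3.6, -5.3, 3.0]
finger_gap: 0.0301
grasp_force: 55.0
```

Request:
apply_moves(commands=[[[0,-0.006,0,0,0,0],[0,-0.013,0,0,0,0],[0,-0.02,0,0,0,0],[0,-0.028,0,0,0,0],[0,-0.036,0,0,0,0],[0,-0.044,0,0,0,0],[0,-0.052,0,0,0,0],[0,-0.06,0,0,0,0],[0,-0.067,0,0,0,0],[0,-0.074,0,0,0,0],[0,-0.079,0,0,0,0],[0,-0.082,0,0,0,0],[0,-0.082,0,0,0,0]]])

```text
t: 11.6
ee_pos: [0.5484, 0.0313, 0.2706]
orientation: [3.136, -0.155, 0.0]
force: [-4.1, -3.1, 2.7]
finger_gap: 0.0297
grasp_force: 55.0
```

```bash
python3 - <<'E'
from h import *
from scipy.spatial.transform import Rotation as Ro
o=bot.get_obs();M=Ro.from_rotvec(o["orientation"]).as_matrix();print(o["t"],o["ee_pos"],o["force"],o["moment"])
c=capture("wrist");W=cloud(c);T=(W-o["ee_pos"])@M; np.save("T.npy",T)
x=cv2.resize(c["color"][60:300,60:380],(800,600),interpolation=cv2.INTER_CUBIC);save("slide",x)
# near rail: collar points: radius .013-.021 about rail axis (tool x .0345,z .0215+..)
q=T[(abs(T[...,1])>.017)&(abs(T[...,1])<.1)]
zr=o["ee_pos"][2]-.25
m=(np.hypot(T[...,0]-.0345,T[...,2]-zr)>.0125)&(np.hypot(T[...,0]-.0345,T[...,2]-zr)<.021)&(T[...,1]<-.01)&(T[...,1]>-.08)
y=T[m][:,1];print("collar y tool",len(y),np.histogram(y,bins=np.arange(-.08,-.008,.004)))
m=(np.hypot(T[...,0]-.0345,T[...,2]-zr)<.017)&(abs(T[...,1])<.025)&(T[...,0]<.03)&(T[...,2]<zr)
print("hook y",np.percentile(T[m][:,1],[1,99]).round(4))
E
```

```text
11.6 [0.54840648 0.03128247 0.27059249] [-4.05297746 -3.12173429  2.70637278] [-0.50954984  0.68395481 -0.05492631]
collar y tool 1741 (array([  0,   0,   0,   0,   0,   0,   0, 138, 343, 353, 378, 353,   0,
         0,   0,   0,  45]), array([-0.08 , -0.076, -0.072, -0.068, -0.064, -0.06 , -0.056, -0.052,
       -0.048, -0.044, -0.04 , -0.036, -0.032, -0.028, -0.024, -0.02 ,
       -0.016, -0.012]))
hook y [-0.0128  0.0165]
```

View pics/slide.png

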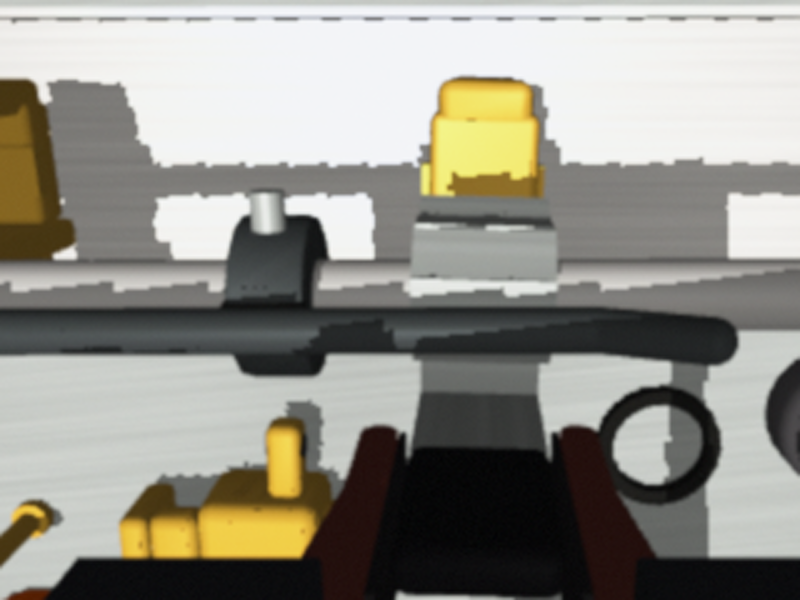

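The collar's near face is at about col 325, the hook edge at about col 412, a gap of 18–20 mm. I'll relieve the downward press before the last stretch.

Request:
apply_moves(commands=[[[0,0,-0.0003,0,0,0],[0,0,-0.0005,0,0,0],[0,0,-0.0005,0,0,0]]])

```text
t: 11.95
ee_pos: [0.5484, 0.0313, 0.2706]
orientation: [3.137, -0.155, -0.001]
force: [-4.4, -2.9, 1.4]
finger_gap: 0.0296
grasp_force: 55.0
```

Request:
apply_moves(commands=[[[0,-0.002,-0.0002,0,0,0],[0,-0.005,-0.0003,0,0,0],[0,-0.008,-0.0003,0,0,0],[0,-0.011,-0.0003,0,0,0],[0,-0.013,-0.0003,0,0,0],[0,-0.013,-0.0003,0,0,0]]])

```text
t: 12.55
ee_pos: [0.5497, 0.0447, 0.2707]
orientation: [3.137, -0.154, -0.001]
force: [-3.4, -3.6, -0.1]
finger_gap: 0.0295
grasp_force: 55.0
```

```bash
cat > gap.py <<'E'
from h import *
from scipy.spatial.transform import Rotation as Ro
o=bot.get_obs();M=Ro.from_rotvec(o["orientation"]).as_matrix();print(o["t"],o["ee_pos"].round(4),o["force"].round(2),o["moment"].round(3))
c=capture("wrist");W=cloud(c);T=(W-o["ee_pos"])@M
zr=o["ee_pos"][2]-.25; r=np.hypot(T[...,0]-.0345,T[...,2]-zr)
m=(r>.0145)&(r<.021)&(T[...,1]<-.0165)&(T[...,1]>-.06)&(T[...,0]>.04)
n=(T[...,0]>.046)&(T[...,0]<.058)&(abs(T[...,1])<.022)&(T[...,2]<zr+.025)&(T[...,2]>zr-.02)
print("collar y",np.percentile(T[m][:,1],[2,50,98]).round(4),"hook lip y",np.percentile(T[n][:,1],[2,98]).round(4),"collar world y",np.percentile(W[m][:,1],[2,98]).round(4))
E
python3 gap.py
```

```text
12.55 [0.5497 0.0447 0.2707] [-3.39 -3.58 -0.13] [-0.523  0.657 -0.018]
collar y [-0.0358 -0.0277 -0.0205] hook lip y [-0.0213  0.0168] collar world y [0.0604 0.0759]
```

Request:
apply_moves(commands=[[[-0.0004,0,-0.0002,0,0,0],[-0.0007,0,-0.0002,0,0,0],[-0.0007,-0.001,-0.0002,0,0,0],[-0.0007,-0.002,-0.0002,0,0,0],[-0.0007,-0.002,-0.0002,0,0,0]]])

```text
t: 13.1
ee_pos: [0.5494, 0.0474, 0.2707]
orientation: [-3.137, 0.152, 0.001]
force: [0.6, 0.7, -4.1]
finger_gap: 0.0297
grasp_force: 55.0
```

Request:
apply_moves(commands=[[[-0.0004,-0.0003,-0.0002,0,0,0],[-0.0004,-0.0006,-0.0002,0,0,0],[-0.0004,-0.001,-0.0002,0,0,0],[-0.0004,-0.001,-0.0002,0,0,0]]])

```text
t: 13.5
ee_pos: [0.5489, 0.0482, 0.2711]
orientation: [-3.138, 0.153, 0.001]
force: [0.7, 0.1, -5.9]
finger_gap: 0.0297
grasp_force: 55.0
```

```bash
python3 gap.py
```

```text
13.5 [0.5489 0.0482 0.2711] [ 0.66  0.09 -5.85] [0.069 0.222 0.035]
collar y [-0.0324 -0.0242 -0.017 ] hook lip y [-0.0216  0.0165] collar world y [0.0604 0.076 ]
```

The hook is now just floating, with no friction to mask contact. I'll creep up on the collar.

Request:
apply_moves(commands=[[[0,-0.0004,0,0,0,0],[0,-0.0008,0,0,0,0],[0,-0.0008,0,0,0,0]]])

```text
t: 13.85
ee_pos: [0.5491, 0.0489, 0.2714]
orientation: [-3.138, 0.153, 0.0]
force: [-0.5, 0.5, -5.9]
finger_gap: 0.0292
grasp_force: 55.0
```

Request:
apply_moves(commands=[[[0,-0.0003,0,0,0,0],[0,-0.0005,0,0,0,0],[0,-0.0005,0,0,0,0]]])

```text
t: 14.15
ee_pos: [0.5492, 0.0493, 0.2714]
orientation: [-3.138, 0.153, -0.0]
force: [-0.4, 0.6, -5.4]
finger_gap: 0.0293
grasp_force: 55.0
```

Request:
apply_moves(commands=[[[0,-0.0003,0,0,0,0],[0,-0.0005,0,0,0,0],[0,-0.0005,0,0,0,0]]])

```text
t: 14.45
ee_pos: [0.5492, 0.0498, 0.2714]
orientation: [-3.138, 0.153, 0.0]
force: [0.3, 0.3, -5.3]
finger_gap: 0.0297
grasp_force: 55.0
```

```bash
python3 gap.py
```

```text
14.45 [0.5492 0.0498 0.2714] [ 0.25  0.27 -5.32] [ 0.064  0.224 -0.041]
collar y [-0.0308 -0.0237 -0.0168] hook lip y [-0.0214  0.0165] collar world y [0.062 0.076]
```

Request:
apply_moves(commands=[[[0,-0.0004,0,0,0,0],[0,-0.0004,0,0,0,0]]])

```text
t: 14.7
ee_pos: [0.5492, 0.0503, 0.2714]
orientation: [-3.138, 0.153, -0.0]
force: [-0.4, -0.3, -4.6]
finger_gap: 0.0297
grasp_force: 55.0
```

Request:
apply_moves(commands=[[[0,-0.0004,0,0,0,0],[0,-0.0004,0,0,0,0]]])

```text
t: 14.9
ee_pos: [0.5493, 0.0507, 0.2714]
orientation: [-3.138, 0.153, 0.0]
force: [-0.9, -1.5, -5.6]
finger_gap: 0.0295
grasp_force: 55.0
```

Request:
apply_moves(commands=[[[0,-0.0003,0,0,0,0],[0,-0.0003,0,0,0,0]]])

```text
t: 15.1
ee_pos: [0.5493, 0.0509, 0.2715]
orientation: [-3.138, 0.153, -0.0]
force: [1.0, 0.2, -4.3]
finger_gap: 0.0298
grasp_force: 55.0
```

Request:
apply_moves(commands=[[[0,-0.0003,0,0,0,0],[0,-0.0003,0,0,0,0]]])

```text
t: 15.3
ee_pos: [0.5493, 0.0512, 0.2714]
orientation: [-3.138, 0.153, 0.0]
force: [-0.4, 0.3, -6.5]
finger_gap: 0.0295
grasp_force: 55.0
```

Request:
apply_moves(commands=[[[0,-0.0003,0,0,0,0],[0,-0.0003,0,0,0,0]]])

```text
t: 15.5
ee_pos: [0.5494, 0.0515, 0.2714]
orientation: [-3.138, 0.153, 0.0]
force: [0.5, 0.4, -5.8]
finger_gap: 0.0297
grasp_force: 55.0
```

```bash
python3 gap.py; python3 - <<'E'
from h import *
c=capture("wrist");save("close",cv2.resize(c["color"][110:230,130:290],(800,600),interpolation=cv2.INTER_CUBIC))
E
```

```text
15.5 [0.5494 0.0515 0.2714] [ 0.53  0.39 -5.77] [0.046 0.234 0.001]
collar y [-0.0292 -0.0229 -0.0167] hook lip y [-0.0214  0.0165] collar world y [0.0636 0.0763]
```

View pics/close.png

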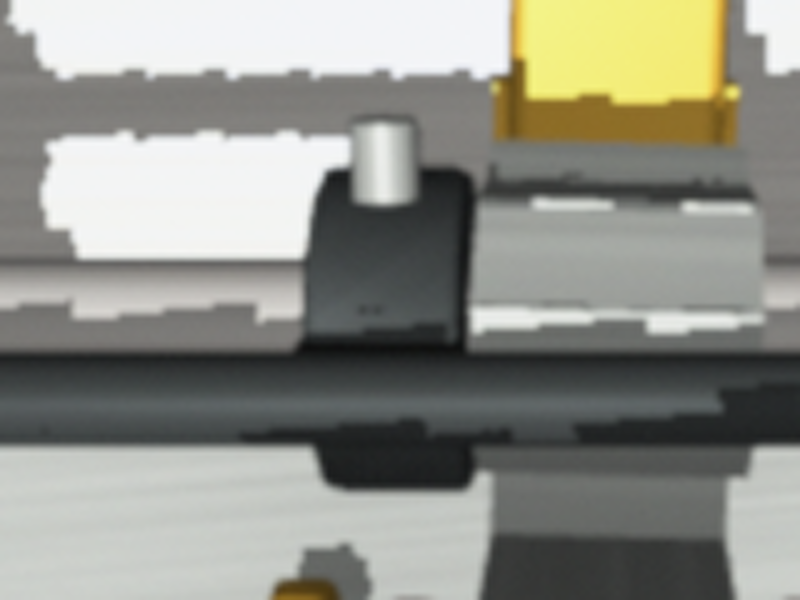

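The hook edge at col ~475 is within a pixel of the collar face at col ~470. I'll continue in fine steps.

Request:
apply_moves(commands=[[[0,-0.0003,0,0,0,0],[0,-0.0003,0,0,0,0]]])

```text
t: 15.8
ee_pos: [0.5494, 0.0518, 0.2714]
orientation: [3.138, -0.153, 0.0]
force: [-0.0, 0.3, -5.1]
finger_gap: 0.0296
grasp_force: 55.0
```

Request:
apply_moves(commands=[[[0,-0.0003,0,0,0,0],[0,-0.0003,0,0,0,0]]])

```text
t: 16.0
ee_pos: [0.5494, 0.0519, 0.2714]
orientation: [3.137, -0.154, -0.0]
force: [-1.4, -1.1, -5.1]
finger_gap: 0.0295
grasp_force: 55.0
```

Request:
apply_moves(commands=[[[0,-0.0003,0,0,0,0],[0,-0.0003,0,0,0,0]]])

```text
t: 16.2
ee_pos: [0.5494, 0.052, 0.2714]
orientation: [3.137, -0.154, -0.0]
force: [-1.1, -3.0, -4.8]
finger_gap: 0.0298
grasp_force: 55.0
```

Contact: Fy is −3 N and the motion is lagging, well below the 9 N slip. Now I'll lower it back onto the rail.

Request:
apply_moves(commands=[[[0,0,0.0003,0,0,0],[0,0,0.0006,0,0,0],[0,0,0.0006,0,0,0]]])

```text
t: 16.5
ee_pos: [0.5494, 0.052, 0.2712]
orientation: [3.137, -0.154, 0.001]
force: [-1.5, -3.4, -3.7]
finger_gap: 0.0298
grasp_force: 55.0
```

Request:
apply_moves(commands=[[[0,0,0.0003,0,0,0],[0,0,0.0004,0,0,0],[0,0,0.0004,0,0,0]]])

```text
t: 16.8
ee_pos: [0.5495, 0.0521, 0.2707]
orientation: [3.137, -0.154, 0.001]
force: [-0.5, -5.1, -1.8]
finger_gap: 0.0294
grasp_force: 55.0
```

Request:
apply_moves(commands=[[[0,0.0002,0.0001,0,0,0],[0,0.0002,0.0003,0,0,0],[0,0.0002,0.0003,0,0,0]]])

```text
t: 17.1
ee_pos: [0.5495, 0.052, 0.2706]
orientation: [3.138, -0.153, 0.001]
force: [-1.9, -5.7, -1.2]
finger_gap: 0.0297
grasp_force: 55.0
```

```bash
python3 gap.py
```

```text
17.1 [0.5495 0.052  0.2706] [-1.89 -5.67 -1.16] [-0.875  0.358 -0.044]
collar y [-0.0286 -0.0226 -0.0167] hook lip y [-0.0213  0.0166] collar world y [0.064  0.0761]
```

Request:
apply_moves(commands=[[[0,0.0002,0,0,0,0],[0,0.0002,0,0,0,0]]])

```text
t: 17.35
ee_pos: [0.5495, 0.052, 0.2706]
orientation: [-3.138, 0.153, -0.001]
force: [-0.9, -4.2, 0.7]
finger_gap: 0.0297
grasp_force: 55.0
```

Request:
apply_moves(commands=[[[0,0.0002,0.0001,0,0,0],[0,0.0002,0.0002,0,0,0],[0,0.0002,0.0002,0,0,0]]])

```text
t: 17.65
ee_pos: [0.5495, 0.0519, 0.2706]
orientation: [-3.138, 0.153, -0.002]
force: [-0.7, -3.1, 2.2]
finger_gap: 0.0295
grasp_force: 55.0
```

Request:
apply_moves(commands=[[[0,0,0,0,0,0],[0,0,0,0,0,0],[0,0,0,0,0,0]]], force=5)

```text
t: 17.95
ee_pos: [0.5494, 0.0519, 0.2704]
orientation: [-3.138, 0.153, -0.001]
force: [-1.1, -2.6, 4.1]
finger_gap: 0.0304
grasp_force: 5.0
```

Request:
apply_moves(commands=[[[0,0,0,0,0,0],[0,0,0,0,0,0],[0,0,0,0,0,0],[0,0,0,0,0,0],[0,0,0,0,0,0]]], jaw=0.055)

```text
t: 18.45
ee_pos: [0.5494, 0.052, 0.2697]
orientation: [-3.138, 0.153, 0.0]
force: [0.0, 0.6, 0.5]
finger_gap: 0.055
grasp_force: 0.0
```

```bash
python3 gap.py; python3 - <<'E'
from h import *
c=capture("wrist");save("rel",np.hstack([cv2.resize(c["color"][110:230,130:290],(560,420),interpolation=cv2.INTER_CUBIC)]))
E
```

```text
18.45 [0.5494 0.052  0.2697] [0.02 0.64 0.51] [ 0.063 -0.033 -0.032]
collar y [-0.0288 -0.0227 -0.0167] hook lip y [-0.0212  0.0166] collar world y [0.0639 0.0761]
```

Released. I'll retreat straight up; I've used all ten picture views, so the final check is numeric.

Request:
apply_moves(commands=[[[0,0,-0.008,0,0,0],[0,0,-0.025,0,0,0],[0,0,-0.05,0,0,0],[0,0,-0.08,0,0,0],[0,0,-0.11,0,0,0],[-0.03,0,-0.12,0,0,0],[-0.06,0,-0.12,0,0,0],[-0.09,0,-0.12,0,0,0],[-0.1,0,-0.12,0,0,0],[-0.1,0,-0.12,0,0,0]]])

```text
t: 19.55
ee_pos: [0.4492, 0.0616, 0.3915]
orientation: [-3.138, 0.152, -0.005]
force: [-0.4, -0.5, 0.3]
finger_gap: 0.0548
grasp_force: 0.0
```

```bash
python3 - <<'E'
from h import *
o=bot.get_obs();print(o["t"],o["ee_pos"].round(3),o["force"].round(1))
ang=np.arctan(.098);X=np.array([np.cos(ang),-np.sin(ang),0]);Y=np.array([np.sin(ang),np.cos(ang),0]);M=np.array([X,Y,[0,0,1]]).T
O=np.array([.5706,-.079,.25])
T0=(np.load("tW.npy")-O)@M
def col(T): 
    r=np.hypot(T[...,0],T[...,2]); m=(r>.0135)&(r<.021)&(T[...,1]>.12)&(T[...,1]<.18)&(T[...,2]<.0185); return np.percentile(T[m][:,1],[2,50,98]).round(4),m.sum()
print("collar before top",col(T0))
for n in("top","wrist","scene"):
    c=capture(n);T=(cloud(c)-O)@M
    print(n,"collar/r13-21",col(T))
    m=(T[...,2]>.045)&(T[...,2]<.062)&(T[...,0]>-.06)&(T[...,0]<-.01)&(T[...,1]>.07)&(T[...,1]<.18)
    print(" tab top",m.sum(),T[m].mean(0).round(4) if m.any() else 0,np.percentile(T[m],[2,98],axis=0).round(4).tolist() if m.any() else 0)
    # tab side x at two heights -> tilt
    for z0 in(.022,.036,.05):
        m=(abs(T[...,2]-z0)<.005)&(T[...,0]>-.06)&(T[...,0]<-.02)&(T[...,1]>.10)&(T[...,1]<.15)
        if m.sum()>5: print("  z",z0,m.sum(),np.percentile(T[m],[3,50,97],axis=0).round(4)[:,:2].tolist())
    m=(T[...,0]>-.02)&(T[...,0]<.0195)&(T[...,2]>.0)&(T[...,2]<.016)&(T[...,1]>.09)&(T[...,1]<.137)&(np.hypot(T[...,0],T[...,2])>.0105)
    if m.any(): print(" hook y",np.percentile(T[m],[2,98],axis=0).round(4).tolist())
    h=cv2.cvtColor(c["color"],cv2.COLOR_RGB2HSV)
    g=(h[...,0]>15)&(h[...,0]<30)&(h[...,1]>110)&(T[...,2]<-.06)&(T[...,2]>-.2)&(abs(T[...,0])<.06)&(T[...,1]>.07)&(T[...,1]<.17)
    if g.any(): print(" bracket",g.sum(),np.percentile(T[g],[1,50,99],axis=0).round(4).tolist())
E
```

```text
19.55 [0.449 0.062 0.391] [-0.4 -0.5  0.3]
collar before top (array([0.1433, 0.1507, 0.1589]), np.int64(74))Traceback (most recent call last):
  File "<stdin>", line 11, in <module>
  File "<stdin>", line 7, in col
    return _quantile_unchecked(
        a, q, axis, out, overwrite_input, method, keepdims, weights)
    return _ureduce(a,
                    func=_quantile_ureduce_func,
    ...<5 lines>...
                    overwrite_input=overwrite_input,
                    method=method)
    r = func(a, **kwargs)
    result = _quantile(arr,
                       quantiles=q,
    ...<2 lines>...
                       out=out,
                       weights=wgt)
    slices_having_nans = np.isnan(arr[-1, ...])
                                  ~~~^^^^^^^^^
IndexError: index -1 is out of bounds for axis 0 with size 0
```

```bash
python3 - <<'E'
from h import *
a=np.arctan(.098);M=np.array([[np.cos(a),-np.sin(a),0],[np.sin(a),np.cos(a),0],[0,0,1]]).T
O=np.array([.5706,-.079,.25]);pc=lambda w:np.percentile(w,[2,50,98],axis=0).round(4).tolist() if len(w)>5 else len(w)
def rep(n,c):
    W=cloud(c);T=(W-O)@M;h=cv2.cvtColor(c["color"],cv2.COLOR_RGB2HSV);V=h[...,2];r=np.hypot(T[...,0],T[...,2]);y=T[...,1]
    print(n,"collar y",pc(y[(r>.0145)&(r<.021)&(T[...,2]<.019)&(y>.13)&(y<.18)]))
    print(" hook y",pc(y[(r>.0105)&(r<.018)&(y>.08)&(y<.1375)&(T[...,2]<.016)]))
    print(" tab",pc(T[(T[...,2]>.05)&(T[...,2]<.064)&(T[...,0]>-.06)&(T[...,0]<-.015)&(y>.07)&(y<.18)]))
    for z0 in(-.085,-.13,-.18):
        g=(h[...,0]>15)&(h[...,0]<30)&(h[...,1]>110)&(abs(T[...,2]-z0)<.012)&(abs(T[...,0])<.06)&(y>.07)&(y<.17)
        print("  bracket z",z0,pc(T[g][:,:2]))
rep("scene before",dict(np.load("s.npz")))
rep("wrist",capture("wrist"));rep("scene",capture("scene"))
E
```

```text
scene before collar y [0.1441, 0.155, 0.1601]
 hook y [0.081, 0.0963, 0.1165]
 tab 0
  bracket z -0.085 0
  bracket z -0.13 0
  bracket z -0.18 0
wrist collar y [0.1353, 0.1487, 0.1568]
 hook y [0.1118, 0.1242, 0.1371]
 tab [[-0.0389, 0.1132, 0.0533], [-0.0341, 0.1273, 0.0562], [-0.0289, 0.1407, 0.058]]
  bracket z -0.085 [[-0.0428, 0.1168], [-0.0398, 0.1314], [-0.0359, 0.1376]]
  bracket z -0.13 0
  bracket z -0.18 [[-0.0415, 0.1181], [-0.0414, 0.1233], [-0.0414, 0.1294]]
scene collar y [0.1306, 0.1475, 0.1595]
 hook y [0.0918, 0.1244, 0.1367]
 tab [[-0.0384, 0.1154, 0.0512], [-0.0319, 0.1295, 0.0565], [-0.0276, 0.1434, 0.0606]]
  bracket z -0.085 [[-0.016, 0.114], [0.0249, 0.1409], [0.0459, 0.1477]]
  bracket z -0.13 [[-0.0164, 0.1186], [0.044, 0.1383], [0.0466, 0.1494]]
  bracket z -0.18 [[-0.0151, 0.1173], [0.0112, 0.1366], [0.0464, 0.1473]]
```

```bash
python3 -c "
from station import order
print(order.job_done())"
```

```text
the job is handed in; nothing more can be done
None
```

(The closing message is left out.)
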